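# Gauge a bridge blank on the bench micrometer

## Task

Set the ebony bridge blank up for a thickness reading on the bench micrometer: lay it flat and square on the micrometer's table, under the spindle, with its end pushed gently home against the back stop. Then turn the ratchet knob on top clockwise until the spindle bears on the blank and the ratchet slips; stop after one or two clicks and leave blank and micrometer like that, without knocking the things round about.

Things in the scene. Friction and masses are not known exactly. Their poses are not given: they have to be found in the camera images.
- bridge_blank: the work: a dark ebony bridge blank, a plain rectangular bar 34 mm wide (x), 180 mm long (y), 11 mm thick (z), 100 g, lying flat on the bench. Origin: centre of its underside. Either end may go to the stop; the face it lies on stays down.
- micrometer: bench micrometer, fixed: a grey C-frame, open towards its own -x (roughly to the robot). Origin: on the bench, under the spindle axis; x points back to the column (from x = 48 mm), z up. Its arm (40 mm wide, from x = -20 mm back; display box to y = -31 mm) carries the steel spindle, 15 mm in diameter, whose lower face starts 13.5 to 17.5 mm above the table: 2.5 to 6.5 mm above a blank lying there.
- table: the micrometer's flat ground steel table, 7 mm thick. Origin: on its top, 32 mm above the bench, right under the spindle; axes as the micrometer's. It reaches from x = -98 to 78 mm, y = -49 to 49 mm. With the blank home, its length lies along x and its middle is at x = -60 mm, y = 0. A hand carrying the blank should hold its outer half (x below about -80 mm), clear of the arm and knob above.
- back_stop: the steel bar screwed across the table, 66 mm wide (y) and 13 mm high, part of the micrometer. Origin: on the table, in the middle of its front face, which is 30 mm behind the spindle axis and looks to the micrometer's -x. The blank's end butts against it.
- knob_grip (a point): on the axis of the ratchet knob, 184.5 mm above the bench, at the height to grip it: the black fluted round knob on top, 32 mm in diameter, z = 162.5 to 198.5 mm, pinched from above by its sides. It turns endlessly at this height. Clockwise (seen from above) it drives the thimble, and so the spindle down, through a ratchet; the drag is 0.1 N m or a little more in free running, less at a pause.
- knob_mark (a point): index mark on top of the knob, 6 mm from the axis; it starts over thimble_mark. Once the spindle bears on the work the torque climbs over some 0.4 rad to 0.2 N m or a little more; then the knob slips and clicks over a tooth every 18 degrees: half a tooth on, the torque has fallen to zero and the knob drops into the next tooth, then it climbs again. Let go before that, it springs back.
- thimble_mark (a point): index point 6 mm from the axis, level with knob_mark, turning with the thimble (steel collar of 37 mm with black graduations just below the knob, z = 148 to 161 mm; one turn feeds the spindle 10 mm). Its distance from knob_mark is 12 mm x sin(slip / 2): 1.9 mm after one click, 3.7 mm after two, 5.4 mm after three.
- offcut: bystander: reddish-brown mahogany offcut, 44 x 100 x 30 mm, loose on the bench. Origin: centre of its underside.
- glue_bottle: bystander: small white glue bottle with a pointed cap, 32 x 40 x 109 mm, standing loose. Origin: centre of its underside.
- dish: bystander: small dark round dish, 71 mm in diameter, 20 mm high, loose. Origin: centre of its underside.

How it is judged (in metres and radians):
On the way, in this order (a step that is already met when the one before it is completed fails the run):
1. the blank lies flat and square on the micrometer's table, its end home against the back stop (x of bridge_blank in the frame of micrometer between -0.0625 and -0.0575 m and y of bridge_blank in the frame of micrometer between -0.008 and 0.008 m and z of bridge_blank in the frame of micrometer between 0.029 and 0.035 m and angle between the y axis of bridge_blank and the x axis of micrometer, either way round below 0.08 rad), for 0.2 s.
2. the spindle bears on the blank and the ratchet has slipped by at least one click (all of step 1 and distance between knob_mark and thimble_mark above 0.00136 m and contact force between table and bridge_blank above 8 N), for 0.2 s.
At the end, for the whole second after the job is handed in: The blank lies flat on the table, its end within 2.5 mm of the back stop, within 8 mm of the middle line and square within 0.08 rad; the spindle presses it onto the table with more than 8 N; the ratchet knob has slipped by one or two clicks against the thimble; the blank is at rest (all of step 2 and distance between knob_mark and thimble_mark below 0.0049 m and linear speed of bridge_blank below 0.01 m/s); the robot touches nothing.
It fails at once if the ratchet is turned on past two clicks (a third) (distance between knob_mark and thimble_mark above 0.0049 m).
It fails at once if the blank is rammed against the back stop (over 35 N) (contact force between bridge_blank and back_stop above 35 N).
It fails at once if the offcut is shifted by more than 30 mm (distance of offcut from where it was at the start of the episode above 0.03 m).
It fails at once if the glue bottle is shifted by more than 30 mm or tipped (distance of glue_bottle from where it was at the start of the episode above 0.03 m or angle between glue_bottle's own z axis and vertical above 0.4 rad).
It fails at once if the dish is shifted by more than 30 mm (distance of dish from where it was at the start of the episode above 0.03 m).
It also fails if it takes over 72 s, if anything falls off the work surface, if the arm or the gripper's body presses on something with over 40 N, if the wrist force passes 120 N, or if a joint passes its speed limit or range.

## Robot

A 6-joint arm with a two-finger parallel gripper is mounted at the origin on a cart in front of the work surface, level with it; the furniture and walls round the work are solid. World frame = base frame: x ahead of the robot, y to its left, z up, the work surface at z = 0. Lengths are in mm, angles in rad, forces in N, time in s.
With the tool pointing down it reaches from about 350 to 725 mm from the base axis. Payload 6 kg.
Tool frame: the origin (TCP) lies at the very end of the fingers, on their centre line; the grasp point (between the pads) lies 19 mm behind it; z points along the fingers, y is the direction in which the jaws open and shut (so a half turn about z gives the same grasp; the last joint's range is limited). The gripper opens to 85 mm and grips with 20 to 120 N. Pads are 22 mm wide; open, the fingers measure 114 mm over their backs; the gripper's body (76 mm by 85 mm) begins 54 mm behind the grasp point. The pads swing forward as they close: fully open they stand 13 mm farther back than shut.
Start: joints at [-0.939, 0.04, 0.085, 0, -1.615, -0.334], TCP at [176.058, -573.563, 208.061] pointing down, gripper open.
Joint ranges: [-2.56, 2.56], [-1.29, 2.01], [-1.08, 1.49], [-3.29, 1.98], [-2.81, -0.18], [-2.99, 2.99]. Speed limits (rad/s): [2.57, 2.57, 3.01, 3.14, 3.14, 3.14].

## Interface

Orientations are given as a rotation vector (axis times angle).
In Python, from cell import ctrl gives the robot as it stands.
- The arm moves only by the tool jog_arm, never from a script. Its argument "series" is one flat list of numbers, 7 for each row, row after row: the turn, a rotation vector about the tool's x, y, z scaled (see below), then the shift along the tool's x, y, z scaled (see below), then the gripper command: -1 is shut, 1 is fully open, values between are in proportion. In form: [ax, ay, az, x, y, z, grip, ax, ay, az, x, y, z, grip, ...]. A call has 1 to 5 rows; each row is the pose to reach, as a shift and turn from the pose commanded when the call began, along the tool's axes at that moment; what a row does not reach only later rows make up. The controller multiplies each number of a shift by 250 mm and each number of a turn by 90 degrees. A row lasts 1/8 s, in which the tool goes at most 62.5 mm and 10.7 degrees, less where a joint would pass 70% of its speed; a pose out of reach is approached as far as the arm can. A call with a number of a shift or a turn outside -1 to 1 is refused whole. A call with a gripper value outside its range is refused whole. The fingers move at their own pace and stop on an object; "force" is the grip in N (left out, the last holds). Time passes only in rows, so rows that repeat a pose let the fingers close. It gives the time, the measured TCP pose, the force and the opening at its end, in the units of the state.
- ctrl.observe(): the state, without advancing time (a new reading comes with each control period).
- ctrl.camera(name): name is "scene" or "top" or "wrist"; returns a dict with "image" (480x640x3 uint8, blue, green, red), "vfov" (degrees; the focal length in pixels is half the picture's height over the tangent of half this angle, whatever the lens; pixels are square), "cx", "cy" (the principal point, pixels), "world_from_camera" (4x4, takes a point from camera to world coordinates); the wrist camera has in their place "tool_from_camera" (4x4, takes a point from camera to tool coordinates, whose origin is the TCP and whose axes are the flange's). Camera axes: x right, y up, looking along -z (the intrinsics and any distortion apply to the point x, -y, -z); pixel columns grow to the right and rows downward; lengths in mm; the calibration is good to about 2 mm. A picture is of the moment at which its call begins: read the wrist's pose just before it. There is no depth.
- ctrl.job_done(): hands the job in, once; it reports no verdict.
The state is a dict: "t": time; "joints": joint angles; "qvel": joint speeds; "joint_torque": joint torques, N m; "tool_pos": TCP position; "tcp_rot": TCP orientation; "force": force on the tool from outside, world axes, zero at the start; "torque": the same for the moment, N m; "width": opening from 0.0 (shut) to 1.0 (fully open).
Only numpy, scipy, OpenCV 4.12 (cv2) and the standard library are available. Lean on these libraries where they do the work, as an engineer would, in place of code of your own. Each camera call takes 0.05 s, during which the arm holds its last target. There are 200 camera calls.

## Working session

There is one attempt and no reset: what is moved stays moved. The work goes in short steps, Python scripts to look and compute and a tool call to move; the robot and the scene stay as the last step left them, time stands still between calls to the robot, and variables do not carry over. Pictures are saved under pics/ and viewed, about 8 in all and at most 12, crops included, and the job is handed in when it is done.

Besides the shell and the picture viewer there is one more tool, called after ">>>" as name(argument=value, ...) on one line, values as JSON. jog_arm: Moves the arm, as the interface text tells. Its arguments: {"type":"object","properties":{"series":{"type":"array"},"force":{"type":"number"}},"required":["series"]}

```bash
ls; mkdir -p pics
cat > h.py <<'E'
import numpy as np,cv2
from cell import ctrl
from scipy.spatial.transform import Rotation as R
def ray(c,u,v,T=None):
    M=np.array(c["world_from_camera"]) if T is None else T
    f=240/np.tan(np.radians(c["vfov"])/2)
    d=M[:3,:3]@np.array([(u-c["cx"])/f,-(v-c["cy"])/f,-1.]);return M[:3,3],d
def onplane(c,u,v,z,T=None):
    o,d=ray(c,u,v,T);return o+d*(z-o[2])/d[2]
def project(c,p,T=None):
    M=np.array(c["world_from_camera"]) if T is None else T
    q=np.linalg.inv(M)@np.r_[p,1.];f=240/np.tan(np.radians(c["vfov"])/2)
    return c["cx"]+f*q[0]/-q[2],c["cy"]-f*q[1]/-q[2]
def wT(c,s):
    T=np.eye(4);T[:3,:3]=R.from_rotvec(s["tcp_rot"]).as_matrix();T[:3,3]=s["tool_pos"];return T@np.array(c["tool_from_camera"])
E
python3 - <<'E'
from h import *
print(ctrl.observe())
for n in("scene","top"):
    c=ctrl.camera(n);cv2.imwrite(f"pics/{n}0.png",c["image"]);print({k:v for k,v in c.items() if k!="image"})
E
```

```text
pics
{'t': 0.0, 'joints': array([-9.39277459e-01,  4.08146926e-02,  8.38147898e-02, -4.68805725e-04,
       -1.61551448e+00, -3.33707690e-01]), 'qvel': array([ 2.05788211e-03, -3.74240668e-04,  1.85880040e-04, -8.79957895e-05,
        1.50575914e-03,  9.42802517e-04]), 'joint_torque': array([-8.92172557e-05, -3.68195558e+01,  3.47415447e+01,  6.93258002e+00,
       -5.51250880e-03,  6.05736432e-05]), 'tool_pos': array([ 176.02865053, -573.20701068,  207.07846072]), 'tcp_rot': array([ 4.66048880e-01, -3.10644368e+00, -2.73158200e-03]), 'force': array([0.10233537, 0.04410839, 0.60508364]), 'torque': array([ 0.01099848, -0.0078313 ,  0.01892575]), 'width': 0.9997893817376949}
{'vfov': 48.21342400228085, 'cx': 323.53048688309883, 'cy': 238.51645577249064, 'world_from_camera': array([[-6.48810056e-01,  4.51068245e-01, -6.12848228e-01,
        -1.73271348e+02],
       [-7.60902949e-01, -3.75576938e-01,  5.29120653e-01,
         6.62032380e+02],
       [ 8.49786303e-03,  8.09616824e-01,  5.86897252e-01,
         8.65126750e+02],
       [ 0.00000000e+00,  0.00000000e+00,  0.00000000e+00,
         1.00000000e+00]])}
{'vfov': 50.41460329043894, 'cx': 320.08629814188123, 'cy': 237.92577401987967, 'world_from_camera': array([[ 2.12896699e-01,  9.30139057e-01, -2.99192798e-01,
         2.45197759e+02],
       [-9.77044837e-01,  2.05058226e-01, -5.77452266e-02,
        -9.50789817e+01],
       [ 7.64085359e-03,  3.04618547e-01,  9.52443782e-01,
         1.23168881e+03],
       [ 0.00000000e+00,  0.00000000e+00,  0.00000000e+00,
         1.00000000e+00]])}
```

View pics/top0.png

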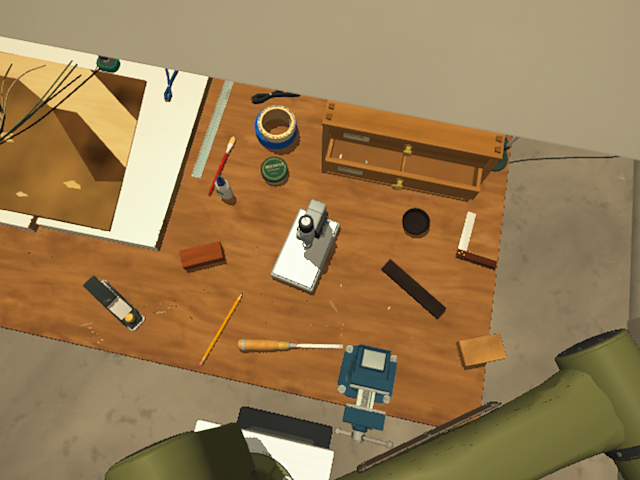

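View pics/scene0.png

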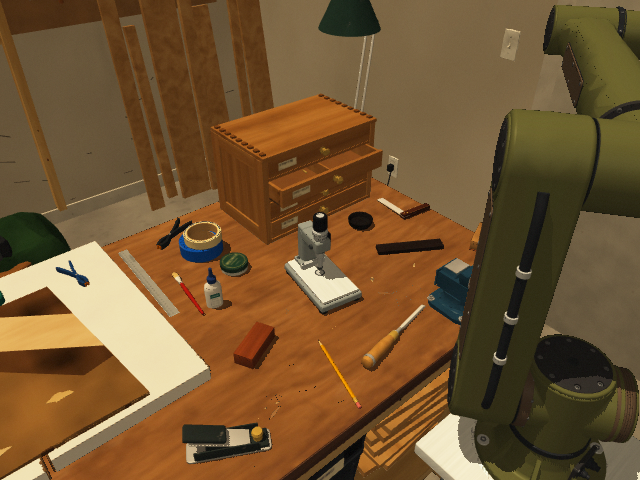

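The top view shows the blank at about (413,289), the table around (305,255), the knob at (306,222) and the dish at (416,222). The offcut is at (202,256) and the bottle at (224,188). Next I measure them.

Run:
```python
from h import *
c=ctrl.camera("top");im=c["image"];hsv=cv2.cvtColor(im,cv2.COLOR_BGR2HSV)
def big(m,roi):
    k=np.zeros(m.shape,np.uint8);x0,y0,x1,y1=roi;k[y0:y1,x0:x1]=m[y0:y1,x0:x1]
    return max(cv2.findContours(k,cv2.RETR_EXTERNAL,cv2.CHAIN_APPROX_NONE)[0],key=cv2.contourArea)
def rect(name,m,roi,z):
    ct=big(m,roi)[:,0];P=np.array([onplane(c,u,v,z)[:2] for u,v in ct],np.float32)
    r=cv2.minAreaRect(P);print(name,len(ct),r,cv2.boxPoints(r).round(0).tolist(),ct.min(0),ct.max(0));return r
dark=((hsv[...,2]<75)*255).astype(np.uint8)
rect("blank",dark,(370,250,455,325),11)
rect("dish",dark,(395,200,440,243),20)
white=((hsv[...,1]<60)&(hsv[...,2]>165))
rect("table",(white*255).astype(np.uint8),(262,200,345,296),32)
rect("offcut",((hsv[...,0]<10)&(hsv[...,1]>170)&(hsv[...,2]<190)).astype(np.uint8)*255,(170,235,232,275),30)
# knob: triangulate dark knob tops in both views
print("knob px",big(dark,(290,205,325,240))[:,0].mean(0))
s=ctrl.camera("scene");hs=cv2.cvtColor(s["image"],cv2.COLOR_BGR2HSV);ds=((hs[...,2]<60)*255).astype(np.uint8)
k=big(ds,(305,205,335,238));print("scene knob",cv2.boundingRect(k))
a=cv2.resize(im[190:330,255:455],None,fx=4,fy=4,interpolation=cv2.INTER_CUBIC);cv2.imwrite("pics/crop1.png",a)
```

```text
blank 139 ((550.701416015625, -269.79766845703125), (180.0828094482422, 35.990882873535156), 59.09001922607422) [[489.0, -338.0], [520.0, -356.0], [612.0, -202.0], [582.0, -183.0]] [382 260] [445 318]
dish 76 ((721.0093383789062, -246.3267822265625), (68.21109008789062, 70.81723022460938), 39.408138275146484) [[672.0, -241.0], [717.0, -295.0], [770.0, -252.0], [725.0, -197.0]] [402 208] [429 235]
table 288 ((606.418212890625, 4.901924133300781), (106.546630859375, 219.75830078125), 80.28557586669922) [[489.0, -29.0], [706.0, -66.0], [724.0, 39.0], [507.0, 76.0]] [271 200] [323 289]
offcut 23 ((509.8001708984375, 218.80328369140625), (5.023080825805664, 22.40503692626953), 22.310989379882812) [[503.0, 228.0], [512.0, 207.0], [516.0, 209.0], [508.0, 230.0]] [209 259] [218 262]
knob px [305.63043478 223.86956522]
scene knob (313, 212, 14, 20)
```

View pics/crop1.png

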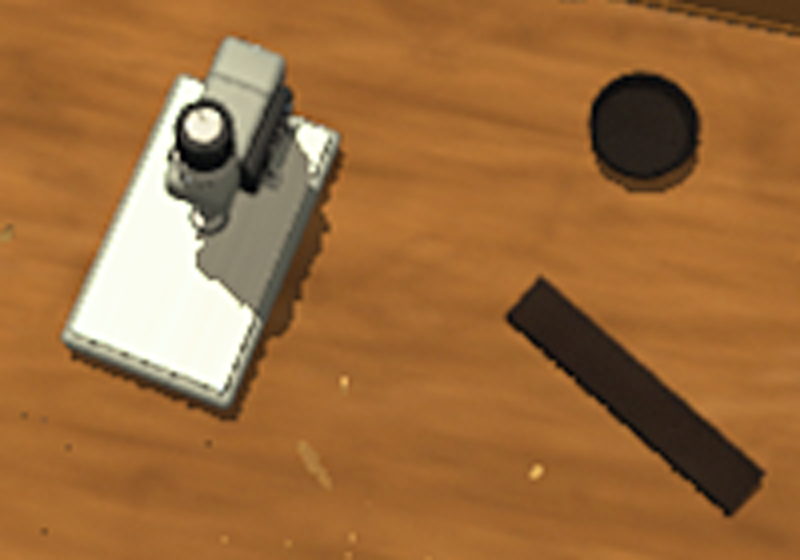

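Run:
```python
from h import *
c=ctrl.camera("top")
px=np.array([[66,337],[228,404],[338,137],[182,75]])/4+[255,190]-.375
P=np.array([onplane(c,u,v,32)[:2] for u,v in px]);print(P.round(1))
for a,b in((0,1),(1,2),(2,3),(3,0)):d=P[b]-P[a];print(np.hypot(*d),np.degrees(np.arctan2(d[1],d[0])))
x=(P[2]-P[1]+P[3]-P[0]);x/=np.hypot(*x);o=P.mean(0)+10*x;print("spindle from table",o,np.degrees(np.arctan2(x[1],x[0])))
k=onplane(c,306.25-.3,222-.3,198.5);print("knob",k)
s=ctrl.camera("scene");print("knob top in scene from it",project(s,k), project(s,np.r_[o,198.5]))
cv2.imwrite("pics/crop2.png",cv2.resize(s["image"][200:320,275:375],None,fx=5,fy=5,interpolation=cv2.INTER_CUBIC))
st=ctrl.observe();print(R.from_rotvec(st["tcp_rot"]).as_matrix().round(3))
w=ctrl.camera("wrist");print(w["tool_from_camera"],w["vfov"])
```

```text
[[507.6  73.7]
 [488.4 -30.8]
 [668.2 -60.9]
 [687.5  43.3]]
106.18191534809957 -100.38618417166343
182.2813481954738 -9.510085328314789
105.97364941092184 79.50106240306108
182.48680633976778 170.42346699774566
spindle from table [597.80055502   4.69198216] -9.543327878838845
knob [598.98453101   5.02343206 198.5       ]
knob top in scene from it (np.float64(320.52503438790205), np.float64(214.00938416155205)) (np.float64(320.97537441817076), np.float64(214.1795646967961))
[[-0.956 -0.293 -0.   ]
 [-0.293  0.956  0.001]
 [ 0.     0.001 -1.   ]]
[[-9.47294464e-04  9.58321544e-01  2.85690253e-01  7.13548593e+01]
 [ 9.99999403e-01  1.06319606e-03 -2.50585339e-04 -8.98448765e-01]
 [-5.43886080e-04  2.85689845e-01 -9.58321980e-01 -1.66105155e+02]
 [ 0.00000000e+00  0.00000000e+00  0.00000000e+00  1.00000000e+00]] 67.42475669801264
```

View pics/crop2.png

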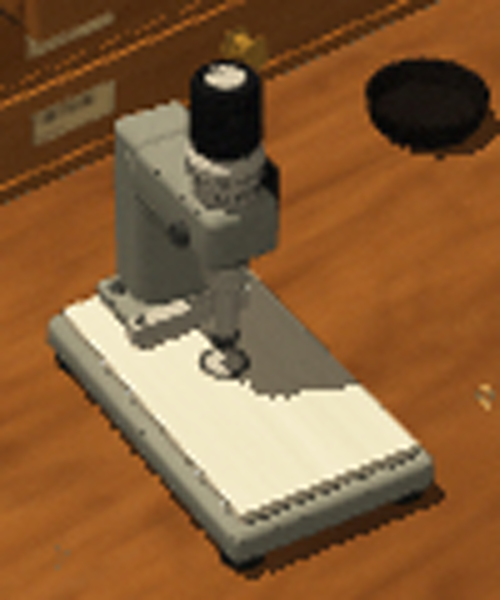

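The knob top is at crop (225,75), so about (320,215) in the scene image. My top-view estimate projects to (320.5,214), so the two agree. Spindle axis is near (598.5,5), yaw −9.5°. Blank centre is (551,−270) with its long axis at 59°. I'll grip it 55 mm from the centre on the near end, at (522,−317).

>>> jog_arm(series=[0,0,-0.467,-0.25,0.07,0,1,0,0,-0.467,-0.5,0.14,0,1,0,0,-0.467,-0.75,0.21,0,1,0,0,-0.467,-0.95,0.29,0,1,0,0,-0.467,-0.95,0.29,0,1], force=60)

```text
t: 0.98
tool_pos: [384.7, -432.0, 207.6]
tcp_rot: [-1.558, 2.727, 0.001]
force: [-0.5, -1.3, 0.3]
width: 1.002
```

```bash
cat >> h.py <<'E'
def plan(x,y,z,yaw):
    "numbers of one pose (turn z, shift) from measured pose, tool down, tool y at yaw deg"
    s=ctrl.observe();M=R.from_rotvec(s["tcp_rot"]).as_matrix()
    a=np.radians(yaw);yv=np.array([np.cos(a),np.sin(a),0]);zv=np.array([0,0,-1.]);T=np.c_[np.cross(yv,zv),yv,zv]
    w=R.from_matrix(M.T@T).as_rotvec(degrees=True)/90
    print("t%.2f"%s["t"],"tcp",s["tool_pos"].round(1),"yaw %.1f"%np.degrees(np.arctan2(M[1,1],M[0,1])),"w%.3f"%s["width"],"F",s["force"].round(1),"Tz%.3f"%s["torque"][2],"j6 %.2f"%s["joints"][5])
    print("  turn",w.round(3),"shift",(M.T@(np.array([x,y,z])-s["tool_pos"])/250).round(3))
E
python3 -c "
from h import *
plan(522.5,-317,120,149.1)"
```

```text
t0.97 tcp [ 384.7 -432.   207.6] yaw 149.5 w1.002 F [-0.5 -1.3  0.3] Tz-0.031 j6 -0.04
  turn [0.    0.    0.004] shift [-0.676 -0.241  0.351]
```

>>> jog_arm(series=[0,0,0,-0.23,-0.08,0.1,1,0,0,0,-0.46,-0.16,0.2,1,0,0,0,-0.676,-0.241,0.3,1,0,0,0,-0.676,-0.241,0.35,1,0,0,0,-0.676,-0.241,0.35,1])

```text
t: 1.6
tool_pos: [519.5, -320.5, 119.1]
tcp_rot: [1.548, -2.731, -0.003]
force: [0.6, -0.4, -0.3]
width: 1.003
```

Run:
```python
from h import *
s=ctrl.observe();c=ctrl.camera("wrist");T=wT(c,s);im=c["image"];cv2.imwrite("pics/w1.png",im)
m=((im.max(2)<75)*255).astype(np.uint8)
for ct in cv2.findContours(m,cv2.RETR_EXTERNAL,cv2.CHAIN_APPROX_NONE)[0]:
    if cv2.contourArea(ct)>3000:
        P=np.array([onplane(c,u,v,11,T)[:2] for u,v in ct[:,0]],np.float32);r=cv2.minAreaRect(P);print(cv2.boundingRect(ct),r,cv2.boxPoints(r).round(0).tolist())
plan(522.5,-317,2,149.1)
```

```text
(0, 299, 640, 181) ((603.9838256835938, -183.51181030273438), (196.75881958007812, 634.9403076171875), 58.80281066894531) [[281.0, -103.0], [825.0, -432.0], [927.0, -264.0], [383.0, 65.0]]
t1.65 tcp [ 519.6 -321.4  120.6] yaw 149.0 w0.999 F [1.1 0.  0.4] Tz-0.021 j6 -0.31
  turn [ 0.    -0.    -0.001] shift [-0.021 -0.001  0.474]
```

View pics/w1.png

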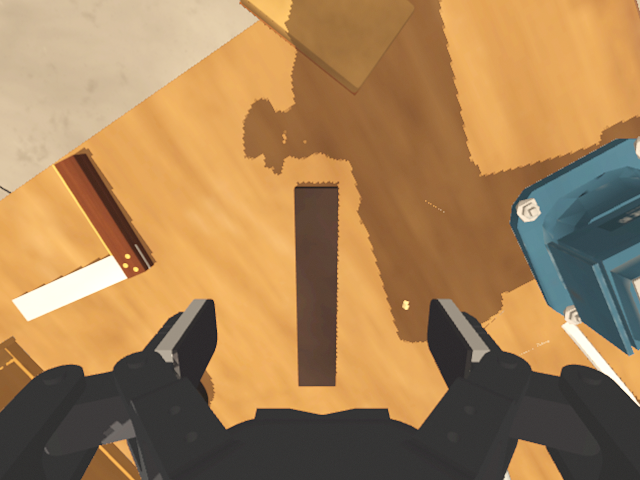

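The blank is seen whole in the wrist view, with corners at about (295,187), (338,187), (336,386) and (299,386). The vise is off to the right.

Run:
```python
from h import *
s=ctrl.observe();c=ctrl.camera("wrist");T=wT(c,s);im=c["image"]
m=((im.max(2)<90)*255).astype(np.uint8);m[:,:250]=0;m[:,350:]=0;m[:175]=0;m[392:]=0
ct=max(cv2.findContours(m,cv2.RETR_EXTERNAL,cv2.CHAIN_APPROX_NONE)[0],key=cv2.contourArea)
print(cv2.boundingRect(ct))
r=cv2.minAreaRect(np.array([onplane(c,u,v,11,T)[:2] for u,v in ct[:,0]],np.float32));print(r)
a=r[2] if r[1][0]>r[1][1] else r[2]-90
u=np.array([np.cos(np.radians(a)),np.sin(np.radians(a))]);g=np.array(r[0])-55*u*(1 if u[0]>0 else -1);print("long axis",a,"grip",g)
plan(g[0],g[1],2,149.1)
```

```text
(321, 272, 17, 113)
((564.0873413085938, -238.62759399414062), (109.4190444946289, 13.335456848144531), 58.94721221923828)
long axis 58.94721221923828 grip [ 535.71682429 -285.74567719]
t1.70 tcp [ 519.8 -321.8  121.6] yaw 149.0 w1.000 F [-1.   0.2 -0. ] Tz-0.006 j6 -0.31
  turn [-0.001 -0.    -0.001] shift [-0.157  0.02   0.478]
```

Run:
```python
from h import *
s=ctrl.observe();c=ctrl.camera("wrist");T=wT(c,s)
P=np.array([onplane(c,u,v,11,T)[:2] for u,v in [(295,187.5),(338,187.5),(336,386),(299,386)]])
print(P.round(1),np.hypot(*(P[1]-P[0])),np.hypot(*(P[3]-P[0])))
u=P[2]+P[3]-P[0]-P[1];u/=np.hypot(*u);m=P.mean(0);g=m+55*u;a=np.degrees(np.arctan2(u[1],u[0]));print(m,a,g)
plan(g[0],g[1],2,a+90)
```

```text
[[ 523.3 -359.3]
 [ 494.9 -342.2]
 [ 588.3 -186.1]
 [ 617.3 -203.5]] 33.138859471130075 181.9469003430173
[ 555.91431878 -272.79454785] 58.996620226342365 [ 584.2441938  -225.65201735]
t1.75 tcp [ 519.9 -321.9  122.1] yaw 149.0 w1.000 F [0.4 0.2 0.6] Tz-0.003 j6 -0.31
  turn [-0.001 -0.    -0.   ] shift [-0.463 -0.021  0.48 ]
```

>>> jog_arm(series=[0,0,0,-0.23,-0.005,0.1,1,0,0,0,-0.463,-0.009,0.25,1,0,0,0,-0.463,-0.009,0.4,1,0,0,0,-0.463,-0.009,0.44,1,0,0,0,-0.463,-0.009,0.44,1])

```text
t: 2.38
tool_pos: [581.6, -223.8, 11.7]
tcp_rot: [-1.547, 2.734, -0.001]
force: [-0.5, -0.4, 0.8]
width: 1.002
```

```bash
python3 -c "
from h import *
plan(581.6,-224,2,149)"
```

```text
t2.38 tcp [ 581.6 -223.8   11.7] yaw 149.0 w1.002 F [-0.5 -0.4  0.8] Tz-0.003 j6 -0.49
  turn [-0.001 -0.     0.   ] shift [ 0.001 -0.001  0.039]
```

>>> jog_arm(series=[0,0,0,0,0,0.038,1,0,0,0,0,0,0.038,-0.1,0,0,0,0,0,0.038,-1,0,0,0,0,0,0.038,-1,0,0,0,0,0,0.038,-1], force=60)

```text
t: 3.0
tool_pos: [581.8, -222.3, 1.3]
tcp_rot: [-1.549, 2.733, -0.0]
force: [-0.0, 0.6, -0.3]
width: 0.146
```

```bash
python3 -c "
from h import *
plan(581.6,-224,2,149)"
```

```text
t3.00 tcp [ 581.8 -222.3    1.3] yaw 149.1 w0.146 F [-0.   0.6 -0.3] Tz-0.002 j6 -0.50
  turn [-0.     0.     0.001] shift [ 0.006 -0.003 -0.003]
```

>>> jog_arm(series=[0,0,0,0,0,0,-1,0,0,0,0,0,0,-1])

```text
t: 3.25
tool_pos: [581.7, -222.3, 1.1]
tcp_rot: [1.549, -2.733, -0.0]
force: [0.6, 0.0, 0.0]
width: 0.004
```

Run:
```python
from h import *
plan(581.6,-224,2,149)
c=ctrl.camera("wrist");cv2.imwrite("pics/w2.png",c["image"])
```

```text
t3.25 tcp [ 581.7 -222.3    1.1] yaw 149.1 w0.004 F [0.6 0.  0. ] Tz0.039 j6 -0.50
  turn [0.    0.    0.001] shift [ 0.006 -0.003 -0.004]
```

View pics/w2.png

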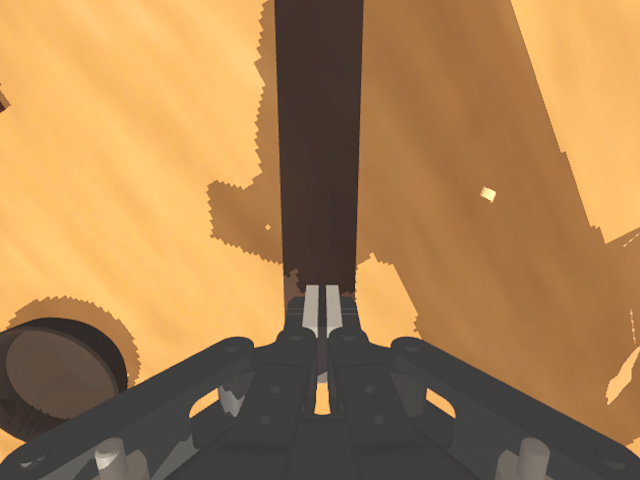

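The fingers shut to 0 without any force, at (322,290–370), apparently beyond the blank's end or above it. I'll check this against the calibration.

Run:
```python
from h import *
s=ctrl.observe();w=ctrl.camera("wrist");Tt=np.array(w["tool_from_camera"])
for p in ([0,0,0],[0,0,-19],[35,0,-9],[0,17,0]): print(p,project(w,np.array(p,float),Tt))
T=wT(w,s);print([onplane(w,u,100,11,T)[:2].round(1) for u in (276,362)],[onplane(w,u,250,11,T)[:2].round(1) for u in (282,356)])
c=ctrl.camera("top");print("tcp in top",project(c,s["tool_pos"]))
a=c["image"];d=ctrl.camera("scene");b=d["image"];print("tcp in scene",project(d,s["tool_pos"]))
v=np.hstack([cv2.resize(a[230:330,350:470],(400,333),interpolation=2),cv2.resize(b[180:280,340:460],(400,333),interpolation=2)])
cv2.imwrite("pics/c3.png",v)
```

```text
[0, 0, 0] (np.float64(324.98200815340374), np.float64(281.5000365322449))
[0, 0, -19] (np.float64(325.3510620503462), np.float64(298.49723628025595))
[35, 0, -9] (np.float64(325.2784791063694), np.float64(217.4458871890857))
[0, 17, 0] (np.float64(358.98238645734534), np.float64(281.4654242614402))
[array([ 555.7, -304.9]), array([ 525.7, -286.9])] [array([ 588.4, -249.6]), array([ 559.4, -232.2])]
tcp in top (np.float64(395.23924580585776), np.float64(273.3614769914645))
tcp in scene (np.float64(389.0749667900236), np.float64(248.5470577029015))
```

View pics/c3.png

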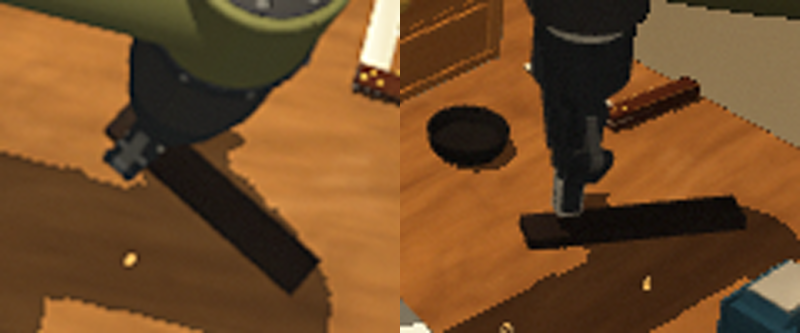

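The blank is where I expected. The scene crop shows the finger tips standing on top of it, about 10 mm higher than the reported TCP suggests. I'll lift, pre-open to about 55 mm so the pads are swung forward, and descend by feel.

>>> jog_arm(series=[0,0,0,0,-0.01,-0.1,-1,0,0,0,0,-0.01,-0.1,0.3,0,0,0,0,-0.01,-0.1,0.3,0,0,0,0,-0.01,-0.1,0.3,0,0,0,0,-0.01,0,0.3])

```text
t: 4.08
tool_pos: [585.2, -223.9, 2.5]
tcp_rot: [-1.548, 2.731, -0.004]
force: [1.2, -0.0, 0.5]
width: 0.651
```

>>> jog_arm(series=[0,0,0,0,0,0.008,0.3,0,0,0,0,0,0.008,0.3])

```text
t: 4.32
tool_pos: [583.8, -223.8, -0.8]
tcp_rot: [1.549, -2.732, -0.0]
force: [0.2, -0.3, 0.0]
width: 0.648
```

>>> jog_arm(series=[0,0,0,0,0,0.008,0.3,0,0,0,0,0,0.008,0.3])

```text
t: 4.58
tool_pos: [584.1, -223.7, -2.4]
tcp_rot: [-1.549, 2.733, -0.001]
force: [-1.1, -0.8, 0.4]
width: 0.647
```

>>> jog_arm(series=[0,0,0,0,0,0.012,0.3,0,0,0,0,0,0.012,0.3])

```text
t: 4.82
tool_pos: [583.7, -223.5, -6.2]
tcp_rot: [1.549, -2.733, -0.001]
force: [-0.2, 0.8, -0.2]
width: 0.653
```

>>> jog_arm(series=[0,0,0,0,0,0.008,0.3,0,0,0,0,0,0.008,0.3])

```text
t: 5.08
tool_pos: [583.7, -223.6, -8.2]
tcp_rot: [1.549, -2.733, -0.001]
force: [0.4, -0.1, 0.0]
width: 0.647
```

>>> jog_arm(series=[0,0,0,0,0,0,-1,0,0,0,0,0,0,-1,0,0,0,0,0,0,-1,0,0,0,0,0,0,-1])

```text
t: 5.58
tool_pos: [583.9, -223.6, -7.9]
tcp_rot: [-1.549, 2.733, 0.0]
force: [-0.1, -0.5, 1.0]
width: -0.003
```

Run:
```python
from h import *
plan(583,-223.6,-10,149)
```

```text
t5.58 tcp [ 583.9 -223.6   -7.9] yaw 149.1 w-0.003 F [-0.1 -0.5  1. ] Tz0.029 j6 -0.49
  turn [0.    0.    0.001] shift [0.002 0.003 0.008]
```

>>> jog_arm(series=[0,0,0,0,0,0.008,-1,0,0,0,0,0,0.008,-1])

```text
t: 5.82
tool_pos: [583.6, -223.6, -10.3]
tcp_rot: [1.549, -2.733, -0.001]
force: [-0.1, 0.6, -0.5]
width: 0.003
```

Run:
```python
from h import *
plan(583,-223.6,-10,149)
s=ctrl.observe();d=ctrl.camera("scene");b=d["image"];print("tcp in scene",project(d,s["tool_pos"]));w=ctrl.camera("wrist")["image"]
cv2.imwrite("pics/c4.png",np.hstack([cv2.resize(b[200:280,350:430],(400,400),interpolation=2),w[180:480,170:470][::1].copy() if 0 else cv2.resize(w[200:400,220:420],(400,400))]))
```

```text
t5.83 tcp [ 583.6 -223.6  -10.3] yaw 149.1 w0.003 F [-0.1  0.6 -0.5] Tz0.006 j6 -0.49
  turn [ 0.    -0.     0.001] shift [ 0.001  0.002 -0.001]
tcp in scene (np.float64(388.54711820673805), np.float64(251.39119970768))
```

View pics/c4.png

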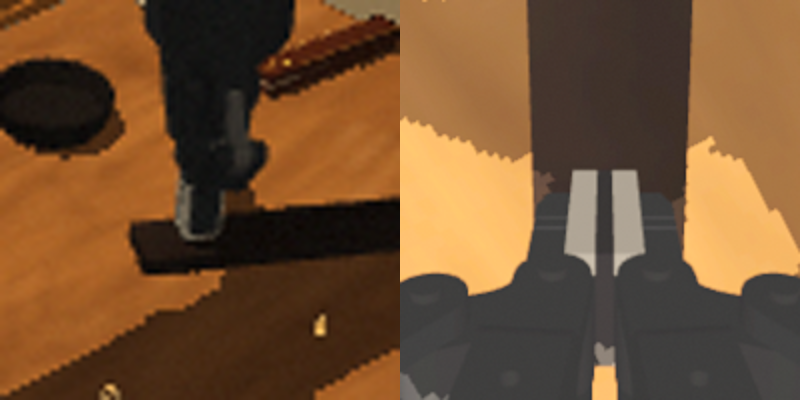

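The tips are still just above the blank. The pad's side face begins at wrist row ~285 instead of the ~260 I'd expect at the TCP, so the real finger ends sit about 20 mm behind the reported TCP. I'll confirm this by a light touch on the blank.

>>> jog_arm(series=[0,0,0,0,0,0.004,-1,0,0,0,0,0,0.008,-1])

```text
t: 6.18
tool_pos: [583.8, -223.6, -12.0]
tcp_rot: [1.549, -2.733, -0.0]
force: [-0.1, -0.2, 0.6]
width: 0.003
```

>>> jog_arm(series=[0,0,0,0,0,0.004,-1,0,0,0,0,0,0.008,-1])

```text
t: 6.42
tool_pos: [584.0, -223.7, -12.0]
tcp_rot: [1.55, -2.733, 0.001]
force: [-6.3, 4.2, 13.0]
width: 0.001
```

Run:
```python
from h import *
plan(583,-223.6,-10,149)
```

```text
t6.42 tcp [ 584.  -223.7  -12. ] yaw 149.1 w0.001 F [-6.3  4.2 13. ] Tz0.049 j6 -0.49
  turn [-0.    -0.     0.001] shift [ 0.002  0.004 -0.008]
```

Contact at reported z = −12, so the true tip height is reported z + 23 mm. I'll raise, open, and descend to reported ≈ −21.5.

>>> jog_arm(series=[0,0,0,0,0,-0.08,-1,0,0,0,0,0,-0.08,0.3,0,0,0,0,0,-0.08,0.3,0,0,0,0,0,-0.08,0.3,0,0,0,0,0,0,0.3])

```text
t: 7.05
tool_pos: [585.0, -223.9, -13.3]
tcp_rot: [-1.548, 2.731, -0.003]
force: [0.4, 0.0, 0.1]
width: 0.65
```

>>> jog_arm(series=[0,0,0,0,0,0.016,0.3,0,0,0,0,0,0.03,0.3,0,0,0,0,0,0.03,0.3])

```text
t: 7.42
tool_pos: [583.8, -223.7, -21.7]
tcp_rot: [1.549, -2.733, -0.0]
force: [0.8, -0.1, 0.4]
width: 0.648
```

>>> jog_arm(series=[0,0,0,0,0,0,-1,0,0,0,0,0,0,-1,0,0,0,0,0,0,-1,0,0,0,0,0,0,-1], force=60)

```text
t: 7.92
tool_pos: [584.4, -223.8, -20.5]
tcp_rot: [-1.549, 2.732, -0.002]
force: [0.3, 0.8, 5.7]
width: 0.373
```

Run:
```python
from h import *
plan(583.6,-223.6,60,149)
```

```text
t7.92 tcp [ 584.4 -223.8  -20.5] yaw 149.1 w0.373 F [0.3 0.8 5.7] Tz0.040 j6 -0.49
  turn [-0.001  0.     0.001] shift [ 0.001  0.003 -0.322]
```

Gripped (32 mm opening). Next: lift, carry and turn.

>>> jog_arm(series=[0,0,0,0,0,-0.15,-1,0,0,-0.1,0,0,-0.35,-1,0,0,-0.2,-0.1,0.2,-0.36,-1,0,0,-0.3,-0.2,0.4,-0.36,-1,0,0,-0.4,-0.274,0.555,-0.36,-1])

```text
t: 8.55
tool_pos: [498.4, -92.1, 67.7]
tcp_rot: [2.323, -2.114, -0.002]
force: [-0.1, 1.2, 0.0]
width: 0.376
```

Run:
```python
from h import *
plan(416,36,70,260.5)
```

```text
t8.55 tcp [498.4 -92.1  67.7] yaw -174.6 w0.376 F [-0.1  1.2  0. ] Tz-0.021 j6 -0.12
  turn [ 0.     0.001 -0.835] shift [-0.541  0.28  -0.008]
```

>>> jog_arm(series=[0,0,-0.1,-0.12,0.06,0,-1,0,0,-0.2,-0.26,0.13,0,-1,0,0,-0.3,-0.4,0.2,0,-1,0,0,-0.4,-0.541,0.28,0,-1,0,0,-0.5,-0.541,0.28,0,-1])

```text
t: 9.18
tool_pos: [417.0, 36.8, 68.1]
tcp_rot: [-2.957, 1.059, 0.001]
force: [0.5, -0.2, -1.4]
width: 0.374
```

Run:
```python
from h import *
plan(416,36,70,260.5)
```

```text
t9.18 tcp [417.   36.8  68.1] yaw -129.4 w0.374 F [ 0.5 -0.2 -1.4] Tz0.007 j6 0.31
  turn [-0.001  0.001 -0.332] shift [-0.001  0.005 -0.008]
```

>>> jog_arm(series=[0,0,-0.11,0,0,0,-1,0,0,-0.22,0,0,0,-1,0,0,-0.332,0,0.005,0,-1,0,0,-0.332,0,0.005,0,-1])

```text
t: 9.68
tool_pos: [417.0, 33.9, 67.9]
tcp_rot: [3.129, -0.277, -0.002]
force: [0.1, -0.2, -0.7]
width: 0.376
```

Run:
```python
from h import *
plan(416,36,20,260.5)
w=ctrl.camera("wrist");s=ctrl.observe();T=wT(w,s)
cv2.imwrite("pics/w5.png",w["image"])
for p in ([598.5,5,32],[485.1-.0,24,32]):print(project(w,np.array(p,float),T))
```

```text
t9.68 tcp [417.   33.9  67.9] yaw -100.1 w0.376 F [ 0.1 -0.2 -0.7] Tz0.001 j6 0.82
  turn [ 0.     0.001 -0.007] shift [-0.005 -0.008  0.192]
(np.float64(312.9133812943647), np.float64(-122.36996193515631))
(np.float64(317.33147267105016), np.float64(141.37959539081143))
```

View pics/w5.png

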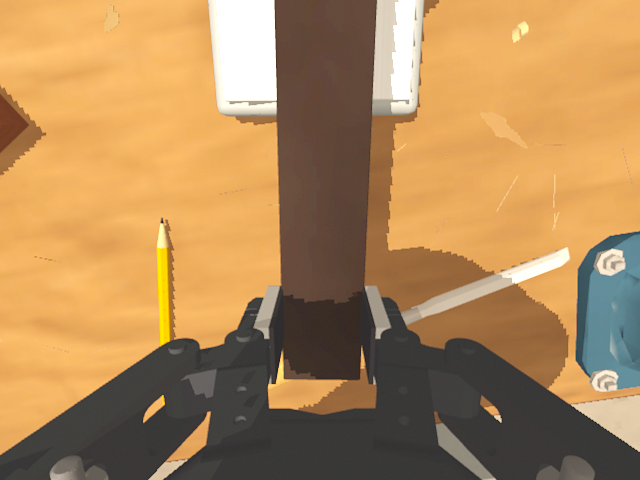

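```bash
cat > m.py <<'E'
from h import *
w=ctrl.camera("wrist");s=ctrl.observe();T=wT(w,s);im=w["image"]
b=np.array([onplane(w,u,v,99.5,T)[:2] for u,v in [(275.5,5),(280,260),(376,5),(366,260)]])
e=[onplane(w,u,379,z,T)[:2] for u in(285,360) for z in (99.5,88.5)]
print("blank L,R",b.round(1),"width",np.hypot(*(b[2]-b[0])),np.hypot(*(b[3]-b[1])));ax=(b[0]+b[2]-b[1]-b[3]);ax/=np.hypot(*ax);m=b.mean(0)
print("blank axis deg",np.degrees(np.arctan2(ax[1],ax[0])),"rear end",np.round(e,1))
t=np.array([onplane(w,u,v,32,T)[:2] for u,v in [(210,2),(217,98),(424,2),(416,98)]])
tx=(t[0]+t[2]-t[1]-t[3]);tx/=np.hypot(*tx);tm=t.mean(0)
print("table",t.round(1),"axis",np.degrees(np.arctan2(tx[1],tx[0])))
f=onplane(w,316.5,112,32,T)[:2];print("front edge",f)
n=np.array([-.986*0-np.sin(np.radians(-9.54)),np.cos(np.radians(-9.54))]);S=np.array([598.5,5.])
print("lateral rel S (n+left): blank",(m-S)@n,"table",(tm-S)@n,"front mic x",(f-S)@[np.cos(np.radians(9.54)),-np.sin(np.radians(9.54))])
print("TCP lateral",(s["tool_pos"][:2]-S)@n)
E
python3 m.py
```

```text
blank L,R [[531.8  28.5]
 [444.7  45.8]
 [525.9  -3.9]
 [438.6  12.1]] width 32.9125419960137 34.246893159790034
blank axis deg -10.826590575609217 rear end [[389.5  55.5]
 [381.3  58.3]
 [383.6  22.8]
 [374.9  23. ]]
table [[559.6  63.8]
 [516.3  71.9]
 [540.8 -39.5]
 [497.6 -31. ]] axis -10.86118802169182
front edge [500.1168149   21.72409964]
lateral rel S (n+left): blank -3.3581762657109966 table -0.43608448459497495 front mic x -99.79434648720776
TCP lateral -1.5262955529519964
```

Blank and table axes agree (−10.83° vs −10.86°). The blank is about 3 mm to the right of the table middle, and its rear end is 31 mm behind the TCP, so it has about 65 mm to go forward to the stop. Now shift left 2.5 mm and lower.

>>> jog_arm(series=[0,0,0,0,-0.01,0.1,-1,0,0,0,0,-0.01,0.19,-1,0,0,0,0,-0.01,0.205,-1,0,0,0,0,-0.01,0.205,-1])

```text
t: 10.28
tool_pos: [418.1, 36.4, 17.8]
tcp_rot: [3.129, -0.276, 0.0]
force: [-0.2, -0.2, -0.9]
width: 0.371
```

>>> jog_arm(series=[0,0,0,0,0,0.006,-1,0,0,0,0,0,0.006,-1])

```text
t: 10.52
tool_pos: [418.2, 36.6, 16.4]
tcp_rot: [-3.129, 0.275, -0.001]
force: [1.0, 0.2, -0.7]
width: 0.376
```

Run:
```python
from h import *
plan(416,36,12,260.5)
```

```text
t10.53 tcp [418.2  36.6  16.4] yaw -100.0 w0.376 F [ 1.   0.2 -0.7] Tz0.027 j6 0.82
  turn [-0.    -0.    -0.006] shift [-0.008  0.004  0.018]
```

>>> jog_arm(series=[0,0,0,0,0,0.006,-1,0,0,0,0,0,0.006,-1])

```text
t: 10.78
tool_pos: [417.9, 36.4, 14.3]
tcp_rot: [-3.129, 0.275, 0.0]
force: [0.5, 0.2, -1.3]
width: 0.374
```

>>> jog_arm(series=[0,0,0,0,0,0.005,-1,0,0,0,0,0,0.005,-1])

```text
t: 11.02
tool_pos: [417.8, 36.4, 12.9]
tcp_rot: [3.13, -0.275, -0.001]
force: [0.7, -0.0, -1.6]
width: 0.373
```

>>> jog_arm(series=[0,0,0,0,0,0.005,-1,0,0,0,0,0,0.005,-1])

```text
t: 11.28
tool_pos: [417.9, 36.4, 11.8]
tcp_rot: [-3.13, 0.274, 0.0]
force: [0.5, 0.2, -0.7]
width: 0.377
```

>>> jog_arm(series=[0,0,0,0,0,0.004,-1,0,0,0,0,0,0.004,-1])

```text
t: 11.52
tool_pos: [418.0, 36.4, 11.0]
tcp_rot: [-3.129, 0.274, -0.0]
force: [-0.1, -0.6, 0.9]
width: 0.38
```

Run:
```python
from h import *
plan(416,36,12,260.5);print(ctrl.observe()["torque"])
```

```text
t11.53 tcp [418.   36.4  11. ] yaw -100.0 w0.380 F [-0.1 -0.6  0.9] Tz-0.014 j6 0.82
  turn [-0.    -0.    -0.006] shift [-0.008  0.003 -0.004]
[ 0.02974198  0.18684004 -0.01420482]
```

Just touching. Slide in 50 mm, then check.

>>> jog_arm(series=[0,0,0,0.05,0,0,-1,0,0,0,0.1,0,0,-1,0,0,0,0.15,0,0,-1,0,0,0,0.2,0,0,-1,0,0,0,0.2,0,0,-1])

```text
t: 12.15
tool_pos: [468.0, 27.6, 11.2]
tcp_rot: [3.129, -0.275, 0.002]
force: [0.5, -0.7, 1.7]
width: 0.377
```

Run:
```python
from h import *
plan(479.5,24,11,260)
print(ctrl.observe()["torque"])
w=ctrl.camera("wrist");cv2.imwrite("pics/w6.png",w["image"])
```

```text
t12.15 tcp [468.   27.6  11.2] yaw -100.1 w0.377 F [ 0.5 -0.7  1.7] Tz-0.026 j6 0.90
  turn [ 0.    -0.001 -0.001] shift [0.048 0.006 0.001]
[-0.14547238 -0.45039753 -0.02585949]
```

View pics/w6.png

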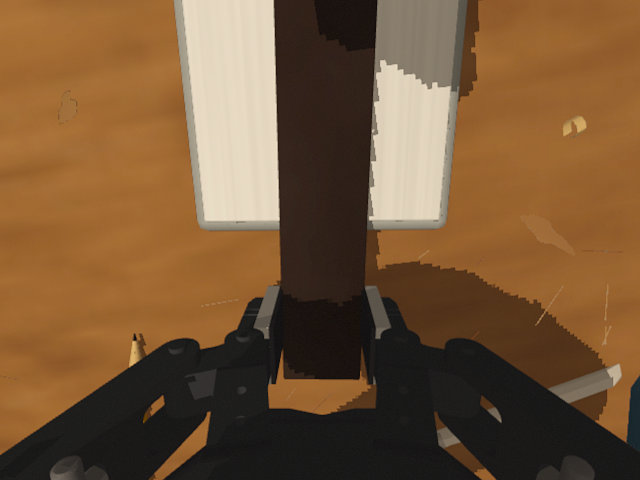

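Blank and table mids agree to about 1 mm at row 200 (322.8 vs 322.5), and the blank is turned about 1° to the right. A small correction, then creep forward watching the force.

>>> jog_arm(series=[0,0,-0.012,0.01,0,0,-1,0,0,-0.012,0.02,0,0,-1,0,0,-0.012,0.032,0,0,-1,0,0,-0.012,0.032,0,0,-1])

```text
t: 12.7
tool_pos: [475.3, 26.4, 11.1]
tcp_rot: [-3.132, 0.245, -0.001]
force: [-1.1, 1.3, 4.4]
width: 0.376
```

>>> jog_arm(series=[0,0,0,0.006,0,0,-1,0,0,0,0.006,0,0,-1])

```text
t: 12.95
tool_pos: [476.6, 26.1, 11.1]
tcp_rot: [-3.132, 0.245, -0.0]
force: [-3.4, 0.2, 5.3]
width: 0.377
```

>>> jog_arm(series=[0,0,0,0.006,0,0,-1,0,0,0,0.006,0,0,-1])

```text
t: 13.2
tool_pos: [478.0, 25.9, 11.1]
tcp_rot: [-3.132, 0.245, -0.0]
force: [-3.0, 0.2, 5.1]
width: 0.373
```

>>> jog_arm(series=[0,0,0,0.006,0,0,-1,0,0,0,0.006,0,0,-1])

```text
t: 13.45
tool_pos: [479.5, 25.6, 11.1]
tcp_rot: [3.132, -0.245, -0.0]
force: [-3.6, 0.9, 6.1]
width: 0.375
```

>>> jog_arm(series=[0,0,0,0.005,0,0,-1,0,0,0,0.005,0,0,-1])

```text
t: 13.7
tool_pos: [480.7, 25.4, 11.2]
tcp_rot: [3.132, -0.245, -0.0]
force: [-3.9, 0.5, 6.0]
width: 0.374
```

>>> jog_arm(series=[0,0,0,0.004,0,0,-1,0,0,0,0.004,0,0,-1])

```text
t: 13.95
tool_pos: [481.7, 25.3, 11.2]
tcp_rot: [-3.132, 0.245, 0.0]
force: [-3.8, 0.3, 6.3]
width: 0.372
```

>>> jog_arm(series=[0,0,0,0.005,0,0,-1,0,0,0,0.005,0,0,-1])

```text
t: 14.2
tool_pos: [482.9, 25.1, 11.2]
tcp_rot: [3.132, -0.245, -0.0]
force: [-4.5, 0.0, 6.5]
width: 0.379
```

>>> jog_arm(series=[0,0,0,0.005,0,0,-1,0,0,0,0.005,0,0,-1])

```text
t: 14.45
tool_pos: [484.2, 24.9, 11.2]
tcp_rot: [-3.132, 0.245, 0.0]
force: [-3.7, 0.8, 6.8]
width: 0.376
```

>>> jog_arm(series=[0,0,0,0.004,0,0,-1,0,0,0,0.004,0,0,-1])

```text
t: 14.7
tool_pos: [485.1, 24.7, 11.2]
tcp_rot: [3.132, -0.245, -0.0]
force: [-4.7, 0.4, 6.9]
width: 0.377
```

>>> jog_arm(series=[0,0,0,0.004,0,0,-1,0,0,0,0.004,0,0,-1])

```text
t: 14.95
tool_pos: [485.3, 24.7, 11.2]
tcp_rot: [3.132, -0.245, -0.003]
force: [-10.5, 2.7, 10.5]
width: 0.377
```

>>> jog_arm(series=[0,0,0,0.004,0,0,-1,0,0,0,0.004,0,0,-1])

```text
t: 15.2
tool_pos: [485.3, 24.7, 11.2]
tcp_rot: [3.132, -0.245, -0.007]
force: [-15.0, 3.5, 13.1]
width: 0.372
```

>>> jog_arm(series=[0,0,0,0.004,0,0,-1,0,0,0,0.004,0,0,-1])

```text
t: 15.45
tool_pos: [485.2, 24.6, 11.2]
tcp_rot: [3.132, -0.245, -0.01]
force: [-20.4, 5.0, 17.0]
width: 0.378
```

Run:
```python
from h import *
plan(487,24.5,11,260)
print(ctrl.observe()["torque"])
w=ctrl.camera("wrist");s=ctrl.observe();T=wT(w,s);im=w["image"];cv2.imwrite("pics/w7.png",im)
g=cv2.cvtColor(im,cv2.COLOR_BGR2HSV)
for r in (20,100,180):
    row=g[r,:,:];d=np.where((row[:,1]<70)&(row[:,2]>90))[0];k=np.where((row[:,2]<100)&(row[:,1]>70))[0];k=k[(k>230)&(k<420)];print(r,d.min() if len(d) else 0,d.max() if len(d) else 0,k.min() if len(k) else 0,k.max() if len(k) else 0)
col=g[150:285,240];print("front row",150+np.where((col[:,1]<70)&(col[:,2]>90))[0].max())
```

```text
t15.45 tcp [485.2  24.6  11.2] yaw -98.9 w0.378 F [-20.4   5.   17. ] Tz-0.071 j6 0.95
  turn [0.001 0.004 0.012] shift [ 0.007 -0.001  0.001]
[ 1.8599146   6.70683941 -0.07099913]
20 181 468 274 376
100 188 457 276 372
180 195 452 279 368
front row 264
```

Home: the force rises at a fixed position, x = 485.3, which matches the stop. I'll take off the preload, open, and lift.

>>> jog_arm(series=[0,0,0,-0.009,0,0,-1,0,0,0,-0.009,0,0,-1])

```text
t: 15.75
tool_pos: [485.3, 24.7, 11.2]
tcp_rot: [3.132, -0.245, -0.002]
force: [-8.1, 1.1, 8.5]
width: 0.378
```

>>> jog_arm(series=[0,0,0,0,0,0,0.1,0,0,0,0,0,0,0.6,0,0,0,0,0,0,0.6,0,0,0,0,0,-0.15,0.6,0,0,0,0,0,-0.3,0.6])

```text
t: 16.38
tool_pos: [485.6, 24.4, 86.3]
tcp_rot: [3.131, -0.245, -0.002]
force: [0.6, 0.3, -0.6]
width: 0.805
```

Run:
```python
from h import *
plan(485,24.6,200,170)
c=ctrl.camera("top");w=ctrl.camera("wrist");s=ctrl.observe();T=wT(w,s)
cv2.imwrite("pics/c8.png",np.hstack([cv2.resize(c["image"][190:310,255:355],(400,480),interpolation=2),cv2.resize(w["image"][:,120:520],(400,480))]))
```

```text
t16.38 tcp [485.6  24.4  86.3] yaw -99.0 w0.805 F [ 0.6  0.3 -0.6] Tz0.058 j6 0.95
  turn [1.000e-03 0.000e+00 1.012e+00] shift [-0.003 -0.    -0.455]
```

View pics/c8.png

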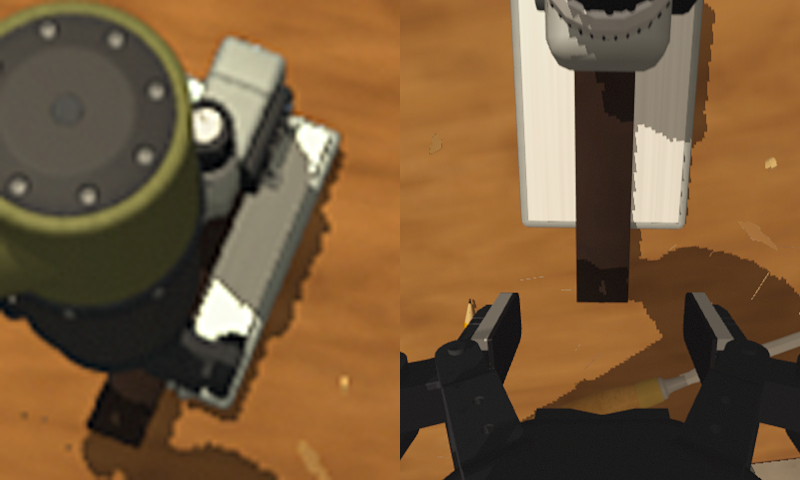

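The blank lies centred and square under the arm, and nothing moved on release. Next I go above the knob. First I triangulate the column height for clearance.

Run:
```python
from h import *
c=ctrl.camera("top");d=ctrl.camera("scene")
def tri(a,b):
    o1,d1=ray(c,*a);o2,d2=ray(d,*b);t=np.linalg.lstsq(np.c_[d1,-d2],o2-o1,rcond=None)[0];p,q=o1+t[0]*d1,o2+t[1]*d2;return ((p+q)/2).round(1),np.linalg.norm(p-q).round(1)
print("column corner",tri((310.5,200.5),(298.6,225)),"knob top",tri((306.,221.7),(320,214.7)))
plan(485,24.6,240,170)
plan(599,5,240,0)
```

```text
column corner (array([673.7,  12. , 132.5]), np.float64(2.2)) knob top (array([600.1,   5.3, 196.1]), np.float64(0.5))
t16.57 tcp [486.2  24.9  86.2] yaw -99.0 w0.796 F [ 0.5 -0.  -1. ] Tz-0.015 j6 0.95
  turn [-1.000e-03  0.000e+00  1.012e+00] shift [-0.004  0.001 -0.615]
t16.57 tcp [486.2  24.9  86.2] yaw -99.0 w0.796 F [ 0.5 -0.  -1. ] Tz-0.015 j6 0.95
  turn [-0.000e+00 -1.000e-03 -1.099e+00] shift [ 0.459  0.008 -0.615]
```

>>> jog_arm(series=[0,0,0,0,0,-0.25,1,0,0,-0.1,0,0,-0.5,1,0,0,-0.2,0.1,0,-0.64,1,0,0,-0.3,0.2,0,-0.64,1,0,0,-0.4,0.3,0,-0.64,1], force=40)

```text
t: 17.2
tool_pos: [560.6, 13.0, 244.5]
tcp_rot: [-3.052, -0.743, 0.002]
force: [0.0, -0.7, 0.9]
width: 1.0
```

Run:
```python
from h import *
plan(599.5,5.2,240,0)
```

```text
t17.20 tcp [560.6  13.  244.5] yaw -62.6 w1.000 F [ 0.  -0.7  0.9] Tz0.040 j6 1.67
  turn [-0.001  0.    -0.696] shift [0.124 0.099 0.018]
```

>>> jog_arm(series=[0,0,-0.11,0.06,0.05,0,1,0,0,-0.22,0.124,0.099,0,1,0,0,-0.33,0.124,0.099,0,1,0,0,-0.44,0.124,0.099,0,1,0,0,-0.55,0.124,0.099,0,1])

```text
t: 17.82
tool_pos: [598.6, 5.0, 243.7]
tcp_rot: [-2.46, -1.952, 0.004]
force: [0.3, -0.8, -0.3]
width: 0.999
```

>>> jog_arm(series=[0,0,-0.11,0,0,0,1,0,0,-0.17,0,0,0,1,0,0,-0.17,0,0,0,1])

```text
t: 18.2
tool_pos: [598.6, 5.0, 244.2]
tcp_rot: [-2.185, -2.255, 0.003]
force: [0.7, 0.9, 0.0]
width: 1.001
```

Run:
```python
from h import *
plan(599.5,5.2,150,3)
w=ctrl.camera("wrist");s=ctrl.observe();T=wT(w,s);im=w["image"];cv2.imwrite("pics/w9.png",im)
print(project(w,np.array([599.5,5.2,198.5]),T))
g=cv2.cvtColor(im,cv2.COLOR_BGR2GRAY);h=cv2.HoughCircles(cv2.medianBlur(g,3),cv2.HOUGH_GRADIENT,1,20,param1=120,param2=25,minRadius=8,maxRadius=90)
if h is not None:
    for u,v,r in h[0][:6]:print(u,v,r,onplane(w,u,v,198.5,T).round(1),onplane(w,u,v,198.5,T)[:2]-onplane(w,u+r,v,198.5,T)[:2])
```

```text
t18.20 tcp [598.6   5.  244.2] yaw 1.8 w1.001 F [0.7 0.9 0. ] Tz-0.029 j6 2.83
  turn [-0.002  0.    -0.013] shift [0.001 0.005 0.377]
(np.float64(321.0866963217001), np.float64(251.7656493494363))
507.5 82.5 33.3 [698.1 105.5 198.5] [-18.09980937  -0.52709889]
591.5 87.5 39.3 [744.4 104.3 198.5] [-21.41899346  -0.6243035 ]
563.5 318.5 77.3 [760.3 -36.3 198.5] [-50.72796672  -1.55056076]
411.5 385.5 32.2 [665.6 -91.7 198.5] [-22.51511229  -0.70007116]
520.5 66.5 29.2 [703.7 113.6 198.5] [-15.68588603  -0.45554562]
325.5 253.5 14.7 [602.3   4.1 198.5] [-9.15397075 -0.27563828]
```

>>> jog_arm(series=[0,0,0,0,0.009,0.15,1,0,0,0,0,0.009,0.3,1,0,0,0,0,0.009,0.38,1,0,0,0,0,0.009,0.38,1])

```text
t: 18.75
tool_pos: [600.4, 4.8, 149.4]
tcp_rot: [-2.185, -2.255, 0.004]
force: [-0.4, 0.7, 1.1]
width: 1.0
```

>>> jog_arm(series=[0,0,0,0,0,0,0,0,0,0,0,0,0,-0.5,0,0,0,0,0,0,-1,0,0,0,0,0,0,-1,0,0,0,0,0,0,-1], force=30)

```text
t: 19.38
tool_pos: [601.2, 5.1, 152.0]
tcp_rot: [2.185, 2.257, 0.001]
force: [-3.3, 1.2, 5.4]
width: 0.36
```

Run:
```python
from h import *
plan(600.8,4.8,149,1.8);print(ctrl.observe()["torque"])
```

```text
t19.38 tcp [601.2   5.1 152. ] yaw 1.9 w0.360 F [-3.3  1.2  5.4] Tz0.027 j6 2.83
  turn [ 0.001 -0.     0.001] shift [-0.001 -0.002  0.012]
[0.39384738 1.21906338 0.02713257]
```

>>> jog_arm(series=[0,0,0,0,0,-0.01,-1,0,0,0,0,0,-0.01,-1])

```text
t: 19.62
tool_pos: [601.0, 5.2, 152.2]
tcp_rot: [-2.185, -2.256, 0.001]
force: [0.9, -0.9, -4.2]
width: 0.36
```

Run:
```python
from h import *
plan(600.8,4.8,149,1.8);print(ctrl.observe()["torque"])
```

```text
t19.62 tcp [601.    5.2 152.2] yaw 1.8 w0.360 F [ 0.9 -0.9 -4.2] Tz0.018 j6 2.83
  turn [-0.001 -0.     0.   ] shift [-0.001 -0.001  0.013]
[-0.06396518 -0.72824096  0.0177567 ]
```

Holding the knob well. Turn clockwise (+az), checking the torque.

>>> jog_arm(series=[0,0,0.1,0,0,0.004,-1,0,0,0.2,0,0,0.004,-1,0,0,0.3,0,0,0.004,-1,0,0,0.4,0,0,0.004,-1])

```text
t: 20.12
tool_pos: [601.2, 5.0, 152.1]
tcp_rot: [2.779, 1.464, -0.0]
force: [0.3, 0.1, -1.3]
width: 0.361
```

```bash
cat >> h.py <<'E'
def q():
    s=ctrl.observe();M=R.from_rotvec(s["tcp_rot"]).as_matrix();print("t%.2f"%s["t"],s["tool_pos"].round(1),"yaw %.2f"%np.degrees(np.arctan2(M[1,1],M[0,1])),"w%.3f"%s["width"],s["force"].round(1),"T",s["torque"].round(3),"jt6 %.3f"%s["joint_torque"][5],"j6 %.3f"%s["joints"][5])
E
python3 -c "from h import *;q();q()"
```

```text
t20.12 [601.2   5.  152.1] yaw -34.44 w0.361 [ 0.3  0.1 -1.3] T [-0.208 -0.319  0.109] jt6 1.536 j6 2.199
t20.12 [601.2   5.  152.1] yaw -34.44 w0.361 [ 0.3  0.1 -1.3] T [-0.208 -0.319  0.109] jt6 1.536 j6 2.199
```

>>> jog_arm(series=[0,0,0.1,0,0,0,-1,0,0,0.2,0,0,0,-1,0,0,0.3,0,0,0,-1,0,0,0.4,0,0,0,-1])

```text
t: 20.62
tool_pos: [601.2, 4.8, 152.1]
tcp_rot: [3.095, 0.534, -0.0]
force: [2.0, -1.1, -1.6]
width: 0.36
```

```bash
python3 -c "from h import *;q()"
```

```text
t20.62 [601.2   4.8 152.1] yaw -70.44 w0.360 [ 2.  -1.1 -1.6] T [-0.405 -0.446  0.145] jt6 1.536 j6 1.571
```

>>> jog_arm(series=[0,0,0.05,0,0,0,-1,0,0,0.1,0,0,0,-1,0,0,0.15,0,0,0,-1])

```text
t: 21.0
tool_pos: [601.2, 4.8, 152.1]
tcp_rot: [3.136, 0.17, -0.0]
force: [0.6, -1.6, -2.8]
width: 0.357
```

```bash
python3 -c "from h import *;q()"
```

```text
t21.00 [601.2   4.8 152.1] yaw -83.79 w0.357 [ 0.6 -1.6 -2.8] T [-0.477 -0.453  0.096] jt6 0.704 j6 1.338
```

>>> jog_arm(series=[0,0,0.05,0,0,0,-1,0,0,0.1,0,0,0,-1,0,0,0.15,0,0,0,-1])

```text
t: 21.38
tool_pos: [601.2, 4.7, 152.1]
tcp_rot: [3.135, -0.2, -0.0]
force: [1.7, -1.5, -1.5]
width: 0.367
```

```bash
python3 -c "from h import *;q()"
```

```text
t21.38 [601.2   4.7 152.1] yaw -97.30 w0.367 [ 1.7 -1.5 -1.5] T [-0.559 -0.408  0.097] jt6 0.705 j6 1.102
```

>>> jog_arm(series=[0,0,0.05,0,0,0,-1,0,0,0.1,0,0,0,-1])

```text
t: 21.62
tool_pos: [601.2, 4.6, 152.1]
tcp_rot: [3.109, -0.445, -0.0]
force: [0.9, -1.3, -1.7]
width: 0.361
```

```bash
python3 -c "from h import *;q()"
```

```text
t21.62 [601.2   4.6 152.1] yaw -106.30 w0.361 [ 0.9 -1.3 -1.7] T [-0.636 -0.369  0.186] jt6 0.705 j6 0.945
```

>>> jog_arm(series=[0,0,0.05,0,0,0,-1])

```text
t: 21.75
tool_pos: [601.2, 4.6, 152.1]
tcp_rot: [3.089, -0.567, -0.0]
force: [1.6, -2.1, -1.1]
width: 0.362
```

```bash
python3 -c "from h import *;q()"
```

```text
t21.75 [601.2   4.6 152.1] yaw -110.80 w0.362 [ 1.6 -2.1 -1.1] T [-0.538 -0.303  0.18 ] jt6 0.705 j6 0.867
```

>>> jog_arm(series=[0,0,0.05,0,0,0,-1])

```text
t: 21.88
tool_pos: [601.1, 4.6, 152.1]
tcp_rot: [3.064, -0.688, -0.0]
force: [1.1, -0.6, -2.3]
width: 0.363
```

```bash
python3 -c "from h import *;q()"
```

```text
t21.88 [601.1   4.6 152.1] yaw -115.30 w0.363 [ 1.1 -0.6 -2.3] T [-0.598 -0.29   0.169] jt6 0.705 j6 0.788
```

>>> jog_arm(series=[0,0,0.05,0,0,0,-1])

```text
t: 22.0
tool_pos: [601.1, 4.6, 152.1]
tcp_rot: [3.035, -0.808, -0.0]
force: [1.5, -1.3, -1.8]
width: 0.362
```

```bash
python3 -c "from h import *;q()"
```

```text
t22.00 [601.1   4.6 152.1] yaw -119.80 w0.362 [ 1.5 -1.3 -1.8] T [-0.552 -0.338  0.123] jt6 0.705 j6 0.710
```

>>> jog_arm(series=[0,0,0.05,0,0,0,-1])

```text
t: 22.12
tool_pos: [601.1, 4.6, 152.1]
tcp_rot: [3.001, -0.926, -0.0]
force: [2.0, -1.9, -1.1]
width: 0.363
```

```bash
python3 -c "from h import *;q()"
```

```text
t22.12 [601.1   4.6 152.1] yaw -124.30 w0.363 [ 2.  -1.9 -1.1] T [-0.639 -0.284  0.116] jt6 0.705 j6 0.631
```

>>> jog_arm(series=[0,0,0.05,0,0,0,-1])

```text
t: 22.25
tool_pos: [601.1, 4.6, 152.1]
tcp_rot: [2.962, -1.043, -0.0]
force: [0.7, -2.3, -1.3]
width: 0.365
```

```bash
python3 -c "from h import *;q()"
```

```text
t22.25 [601.1   4.6 152.1] yaw -128.80 w0.365 [ 0.7 -2.3 -1.3] T [-0.644 -0.29   0.09 ] jt6 0.705 j6 0.553
```

```bash
cat >> h.py <<'E'
def qm(n=4):
    a=[]
    for i in range(n):
        ctrl.camera("wrist");a.append(ctrl.observe()["torque"][2])
    q();print("hold Tz",np.round(a,3),"mean %.3f"%np.mean(a))
E
python3 -c "from h import *;qm()"
```

```text
t22.45 [601.    4.6 152.1] yaw -128.57 w0.364 [ 1.1 -2.7 -2.5] T [-0.966 -0.378  0.08 ] jt6 -0.162 j6 0.557
hold Tz [0.104 0.128 0.074 0.08 ] mean 0.097
```

>>> jog_arm(series=[0,0,0.05,0,0,0,-1,0,0,0.1,0,0,0,-1])

```text
t: 22.7
tool_pos: [601.0, 4.6, 152.1]
tcp_rot: [2.872, -1.27, -0.0]
force: [0.5, -3.4, -3.0]
width: 0.363
```

```bash
python3 -c "from h import *;q();qm()"
```

```text
t22.70 [601.    4.6 152.1] yaw -137.72 w0.363 [ 0.5 -3.4 -3. ] T [-0.984 -0.38   0.117] jt6 0.713 j6 0.397
t22.90 [601.    4.6 152.1] yaw -137.53 w0.364 [ 0.9 -3.9 -3. ] T [-1.334 -0.42   0.139] jt6 -0.155 j6 0.400
hold Tz [0.099 0.079 0.104 0.139] mean 0.105
```

>>> jog_arm(series=[0,0,0.05,0,0,0,-1,0,0,0.1,0,0,0,-1])

```text
t: 23.15
tool_pos: [601.0, 4.6, 152.2]
tcp_rot: [2.764, -1.491, -0.0]
force: [1.1, -3.7, -3.3]
width: 0.362
```

```bash
python3 -c "from h import *;q();qm()"
```

```text
t23.15 [601.    4.6 152.2] yaw -146.69 w0.362 [ 1.1 -3.7 -3.3] T [-1.351 -0.403  0.122] jt6 0.713 j6 0.240
t23.35 [601.    4.7 152.2] yaw -146.51 w0.361 [ 1.1 -4.9 -4.2] T [-1.661 -0.351  0.06 ] jt6 -0.152 j6 0.243
hold Tz [0.12  0.091 0.114 0.06 ] mean 0.096
```

>>> jog_arm(series=[0,0,0.05,0,0,0,-1,0,0,0.1,0,0,0,-1])

```text
t: 23.6
tool_pos: [600.9, 4.7, 152.1]
tcp_rot: [2.639, -1.703, -0.0]
force: [0.8, -5.3, -3.5]
width: 0.356
```

```bash
python3 -c "from h import *;q();qm()"
```

```text
t23.60 [600.9   4.7 152.1] yaw -155.67 w0.356 [ 0.8 -5.3 -3.5] T [-1.629 -0.348  0.102] jt6 0.713 j6 0.083
t23.80 [600.9   4.7 152.1] yaw -155.48 w0.361 [ 0.9 -5.  -3.1] T [-1.776 -0.309  0.122] jt6 -0.138 j6 0.087
hold Tz [0.12  0.096 0.113 0.122] mean 0.113
```

>>> jog_arm(series=[0,0,0.05,0,0,0,-1])

```text
t: 23.92
tool_pos: [600.9, 4.7, 152.1]
tcp_rot: [2.572, -1.803, -0.0]
force: [0.4, -5.4, -3.3]
width: 0.364
```

```bash
python3 -c "from h import *;q();qm()"
```

```text
t23.93 [600.9   4.7 152.1] yaw -160.07 w0.364 [ 0.4 -5.4 -3.3] T [-1.773 -0.245  0.168] jt6 1.040 j6 0.007
t24.12 [600.9   4.7 152.1] yaw -159.98 w0.362 [ 0.7 -4.2 -4.2] T [-1.741 -0.312  0.12 ] jt6 -0.123 j6 0.008
hold Tz [0.084 0.082 0.085 0.12 ] mean 0.093
```

>>> jog_arm(series=[0,0,0.05,0,0,0,-1,0,0,0.1,0,0,0,-1])

```text
t: 24.38
tool_pos: [600.9, 4.7, 152.1]
tcp_rot: [2.421, -2.0, -0.0]
force: [0.2, -5.8, -2.7]
width: 0.362
```

```bash
python3 -c "from h import *;q();qm()"
```

```text
t24.38 [600.9   4.7 152.1] yaw -169.12 w0.362 [ 0.2 -5.8 -2.7] T [-1.743 -0.213  0.144] jt6 0.713 j6 -0.151
t24.57 [600.9   4.7 152.1] yaw -168.98 w0.365 [ 1.  -5.  -3.5] T [-1.764 -0.229  0.115] jt6 -0.135 j6 -0.149
hold Tz [0.175 0.089 0.118 0.115] mean 0.124
```

>>> jog_arm(series=[0,0,0.05,0,0,0,-1,0,0,0.1,0,0,0,-1])

```text
t: 24.82
tool_pos: [600.8, 4.7, 152.2]
tcp_rot: [2.257, -2.184, -0.0]
force: [0.5, -4.7, -3.3]
width: 0.359
```

```bash
python3 -c "from h import *;q();qm()"
```

```text
t24.82 [600.8   4.7 152.2] yaw -178.12 w0.359 [ 0.5 -4.7 -3.3] T [-1.722 -0.156  0.132] jt6 0.713 j6 -0.308
t25.02 [600.8   4.7 152.1] yaw -177.97 w0.364 [ 1.2 -6.1 -3.4] T [-1.674 -0.123  0.114] jt6 -0.135 j6 -0.306
hold Tz [0.135 0.128 0.152 0.114] mean 0.132
```

>>> jog_arm(series=[0,0,0.05,0,0,0,-1])

```text
t: 25.15
tool_pos: [600.8, 4.7, 152.2]
tcp_rot: [2.171, -2.27, -0.0]
force: [0.8, -5.2, -3.7]
width: 0.366
```

```bash
python3 -c "from h import *;q();qm()"
```

```text
t25.15 [600.8   4.7 152.2] yaw 177.44 w0.366 [ 0.8 -5.2 -3.7] T [-1.745 -0.115  0.176] jt6 1.028 j6 -0.386
t25.35 [600.8   4.7 152.2] yaw 177.54 w0.362 [ 0.9 -4.1 -3.4] T [-1.697 -0.166  0.137] jt6 -0.146 j6 -0.384
hold Tz [0.142 0.104 0.098 0.137] mean 0.120
```

>>> jog_arm(series=[0,0,0.05,0,0,0,-1,0,0,0.08,0,0,0,-1])

```text
t: 25.6
tool_pos: [600.8, 4.7, 152.1]
tcp_rot: [2.024, -2.402, -0.0]
force: [0.6, -5.1, -2.4]
width: 0.359
```

```bash
python3 -c "from h import *;q();qm()"
```

```text
t25.60 [600.8   4.7 152.1] yaw 170.24 w0.359 [ 0.6 -5.1 -2.4] T [-1.697 -0.059  0.136] jt6 0.189 j6 -0.511
t25.80 [600.8   4.7 152.1] yaw 170.35 w0.365 [ 0.6 -5.2 -2.7] T [-1.774 -0.115  0.194] jt6 -0.200 j6 -0.510
hold Tz [0.168 0.18  0.143 0.194] mean 0.171
```

>>> jog_arm(series=[0,0,0.05,0,0,0,-1,0,0,0.08,0,0,0,-1])

```text
t: 26.05
tool_pos: [600.8, 4.8, 152.1]
tcp_rot: [1.869, -2.524, -0.0]
force: [-0.5, -5.7, -3.0]
width: 0.358
```

```bash
python3 -c "from h import *;q();qm()"
```

```text
t26.05 [600.8   4.8 152.1] yaw 163.04 w0.358 [-0.5 -5.7 -3. ] T [-1.621  0.039  0.186] jt6 0.160 j6 -0.637
t26.25 [600.8   4.8 152.2] yaw 163.15 w0.365 [ 0.6 -4.4 -2.7] T [-1.69  -0.014  0.21 ] jt6 -0.221 j6 -0.635
hold Tz [0.167 0.216 0.237 0.21 ] mean 0.208
```

Bearing now: hold torque climbs 0.12, 0.17, 0.21. Small steps until the click drop.

>>> jog_arm(series=[0,0,0.05,0,0,0,-1])

```text
t: 26.38
tool_pos: [600.8, 4.8, 152.1]
tcp_rot: [1.769, -2.595, -0.0]
force: [1.0, -4.7, -3.9]
width: 0.364
```

```bash
python3 -c "from h import *;qm()"
```

```text
t26.57 [600.7   4.8 152.1] yaw 158.64 w0.362 [-0.9 -5.  -3. ] T [-1.737  0.095  0.023] jt6 -0.054 j6 -0.714
hold Tz [-0.052 -0.09   0.041  0.023] mean -0.019
```

>>> jog_arm(series=[0,0,0.05,0,0,0,-1])

```text
t: 26.7
tool_pos: [600.8, 4.8, 152.1]
tcp_rot: [1.666, -2.662, -0.0]
force: [-0.3, -5.1, -4.1]
width: 0.364
```

```bash
python3 -c "from h import *;qm()"
```

```text
t26.90 [600.8   4.8 152.1] yaw 154.16 w0.362 [-0.6 -5.6 -3. ] T [-1.805  0.136  0.164] jt6 -0.192 j6 -0.792
hold Tz [0.211 0.138 0.15  0.164] mean 0.166
```

The torque fell to zero at yaw 158.6 and climbed again, so that is one click. I'll back to the tooth's rest (zero torque), open and rise.

>>> jog_arm(series=[0,0,-0.045,0,0,0,-1,0,0,-0.045,0,0,0,-0.15,0,0,-0.045,0,0,0,0.3,0,0,-0.045,0,0,0,0.6,0,0,-0.045,0,0,0,0.6])

```text
t: 27.52
tool_pos: [601.2, 5.4, 152.6]
tcp_rot: [-1.757, 2.604, 0.0]
force: [-0.1, 0.1, -1.0]
width: 0.797
```

>>> jog_arm(series=[0,0,0,0,0,-0.1,0.6,0,0,0,0,0,-0.25,0.6,0,0,0,0,0,-0.4,0.6,0,0,0,0,0,-0.45,0.6])

```text
t: 28.02
tool_pos: [601.8, 5.1, 268.0]
tcp_rot: [-1.754, 2.601, -0.003]
force: [0.1, -0.0, 0.0]
width: 0.798
```

Run:
```python
from h import *
qm(2);w=ctrl.camera("wrist");s=ctrl.observe();T=wT(w,s);u,v=map(int,project(w,np.array([600,5,198.5]),T));print(u,v)
im=w["image"];a=im[max(0,v-45):v+45,max(0,u-45):u+45];d=ctrl.camera("top")["image"];e=ctrl.camera("scene")["image"]
cv2.imwrite("pics/f.png",np.hstack([cv2.resize(a,(400,400),interpolation=2),cv2.resize(e[195:305,275:385],(400,400),interpolation=2)]))
```

```text
t28.12 [601.6   5.2 266.3] yaw 158.00 w0.797 [-0.6 -0.9 -0.7] T [0.041 0.021 0.014] jt6 0.000 j6 -0.725
hold Tz [0.068 0.014] mean 0.041
325 241
```

View pics/f.png

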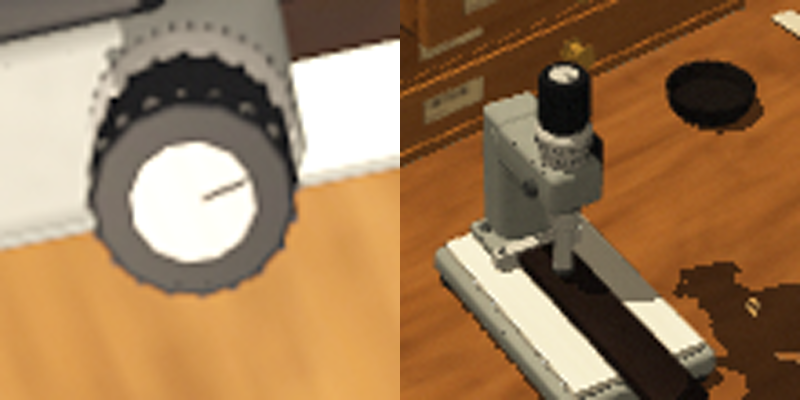

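The spindle is down on the blank, the blank is still square and centred, and the dish is unmoved. The gripper is clear, at z = 266. Handing in.

```bash
python3 -c "
from h import *
q();print(ctrl.job_done())"
```

```text
t28.27 [600.7   5.2 263. ] yaw 158.01 w0.799 [-0.4 -0.9 -0.2] T [-0.01   0.027  0.06 ] jt6 0.000 j6 -0.725
the job is handed in; nothing more can be done
None
```

I handed the job in at 28.3 s. The blank is set up against the back stop with the spindle down on it and, by the torque, one ratchet click; no verdict was reported.

**What I did:** I picked up the blank and laid it on the table. I slid it under the spindle to the stop and eased off once the wrist force reached about 20 N. Then I gripped the knob from above and turned it about 203° clockwise to the click, backed it to zero torque, let go and moved clear.

**What the last checks showed:**
- **Blank:** after release the wrist view showed it square and centred on the table. It stopped where the back stop was expected, with force rising while its position stayed fixed.
- **Ratchet:** the holding torque rose from about 0.12 to 0.21 N m as the spindle took the load. It then fell to about zero and climbed again to 0.17 N m on the next step, which is how one click should read. I did not measure the distance between the two index marks or the clamping force.
- **Surroundings:** the last picture showed the spindle down on the blank and the dish in place, with the gripper clear and wrist forces near zero. I did not check the offcut and glue bottle again; no move went near them.

**What went wrong or disagreed:**
- **Grasp:** the first two attempts to grip the blank closed above it, because the finger ends sit about 23 mm behind the reported TCP. A light touch on top of the blank (13 N) showed this, and I corrected for it.
- **Positions:** the top and wrist cameras disagreed by up to 6 mm on the blank and 3 mm on the knob.

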